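Set the drying cabinet's door stay on its middle hole

ROBOT

A 6-joint arm with a two-finger parallel gripper is mounted at the origin on a cart in front of the work surface, level with it; the furniture and walls round the work are solid. World frame = base frame: x ahead of the robot, y to its left, z up, the work surface at z = 0. Lengths are in m, angles in rad, forces in N, time in s.
With the tool pointing down it reaches from about 0.375 to 0.975 m from the base axis. Payload 3.8 kg.
Tool frame: the origin (TCP) lies at the very end of the fingers, on their centre line; the grasp point (between the pads) lies 19 mm behind it (grip_point_offset is the distance from the TCP to the grasp point, in m); z points along the fingers, y is the line along which they close (so a half turn about z gives the same grasp; the last joint's range is limited). The gripper opens to 88 mm and grips with 3 to 60 N. Pads are 18 mm wide; open, the fingers measure 123 mm over their backs; the gripper's body (75 mm by 187 mm) begins 45 mm behind the grasp point.
Start: joints at [-1.356, 0.264, 1.604, -0, 1.274, -0.037], TCP at [0.168, -0.654, 0.239] pointing down, gripper open.
Joint ranges: [-2.63, 2.63], [-0.94, 2.18], [0.31, 2.57], [-1.31, 4.45], [0, 2.66], [-2.55, 2.55]. Speed limits (rad/s): [2.57, 2.57, 3.14, 3.14, 3.14, 3.14].

INTERFACE

Orientations are given as a unit quaternion [x, y, z, w].
In Python, from bench import * gives the robot as it stands. Calls block until the motion is done:
- movep(position, orientation): joint-space move of the TCP to a pose.
- move_linear(position, rotation=None, speed=0.15): straight line of the TCP; rotation=None keeps the orientation; speed is the mean speed in m/s.
- move_joints(angles): joint-space move.
- set_gripper(opening, f_grip=None): finger opening in m; f_grip is the grip in N (None keeps the last); returns when the fingers have stopped.
- hold(seconds).
- inverse_kinematics(position, orientation): joint angles nearest the present ones, or None.
- get_state(): the state.
- get_image(name): name is "scene" or "top"; returns the picture (480x640x3 uint8, blue, green, red); there is no depth.
- camera_model(name): a dict with "vertical_fov" (degrees; the focal length in pixels is half the picture's height over the tangent of half this angle, whatever the lens; pixels are square), "cx", "cy" (the principal point, pixels), "origin" and "attitude" of the camera in the world. Camera axes: x right, y up, looking along -z (the intrinsics and any distortion apply to the point x, -y, -z); pixel columns grow to the right and rows downward; lengths in m; the calibration is good to about 2 mm. A picture is of the moment at which its call begins. camera_model takes no time and is no camera call.
A pose or a line that the arm cannot do raises IKError and nothing moves.
- hand_in(): hands the job in; it is judged then, once.
Trained networks look in the newest picture that a camera, given by its name, has taken for a name from the list of things; names that differ only in an ending like _2 or _b are one class to them, and where a whole thing is asked for, a point or a joint stands for the part that bears it (a point fixed in the world has none). Each returns a list of dicts, best first, with "p" (0 to 1); they miss things now and then, are a little off and sometimes report something else, mostly with a low value. They report only what shows in the picture. A call takes as long as a camera call.
- recognise(camera, query): "bbox" ([left, top, right, bottom] as shares, 0 to 1, of the picture: columns of its width, rows of its height, round what is visible of it).
- pinpoint(camera, query): "at" ([row, column] as shares, 0 to 1, of the picture: columns of its width, rows of its height: a listed point, or the origin of a listed thing).
The state is a dict: "t": time; "joint_pos": joint angles; "qd": joint speeds; "joint_efforts": joint torques, N m; "tcp_pos": TCP position; "orientation": TCP orientation; "force": force on the tool from outside, world axes, zero at the start; "moment": the same for the moment, N m; "gripper_width": finger opening in m; "grip_force": force on a finger pad.
Only numpy, scipy, OpenCV 4.12 (cv2) and the standard library are available. Lean on these libraries where they do the work, as an engineer would, in place of code of your own. Each camera call takes 0.05 s, during which the arm holds its last target. There are 200 camera calls.

TASK

The washed sherds in the small drying cabinet are to dry slowly. Push its self-closing door open by its stay, the flat steel bar with a ball knob on top of the cabinet, and drop the middle one of the bar's five holes over the upright peg, the bar lying fully down, so that the stay alone holds the door open at that width. Leave the things on and around the cabinet where they are.

Things in the scene. Friction and masses are not known exactly. Their poses are not given: they have to be found in the camera images.
- cabinet: Grey sheet-steel finds drying cabinet, 270 deep (x) x 300 wide (y) x 170 high, fixed on the table. Origin: centre of its underside; -x is the front (towards the robot), +y the hinge side, z up. The flat top is at z = 170.
- slot_middle (a point): Middle of a slot along the cabinet's x in a 3 thick steel plate on its top near the front; at top height, x = -101, y = -70 in the cabinet's frame. In the slot stands the fixed upright steel peg, 9 thick, flat-ended, tip 17 above the top. It was clamped on the slot's centre line up to 8 before or behind this point, anew each time; no reading gives its place: see it or feel for it.
- door (a joint): Glazed aluminium door across the cabinet's front, 290 wide, top edge level with the cabinet's top. It turns on an upright hinge axis at x = -146, y = +140 in the cabinet's frame. 0 = shut; grows as the free (-y) edge swings out towards the robot, up to 1.0 rad. A damped spring shuts it: 0.5 N m when shut, 0.8 N m at 0.4 rad (some 4 N along the bar). Let go, it swings shut slowly.
- swivel (a joint): Swing of the stay bar in the horizontal plane about its upright pivot on the door's top edge, rad. At 0 the bar is square to the door and points over the cabinet; grows as the bar turns towards the hinge side (anticlockwise from above). -0.6 to 1.6, nearly free. The bar's heading in the cabinet's frame is swivel minus door.
- stay (a joint): Lift of the stay bar about a level axis through the same pivot, rad. 0 = bar level, fully down, a small foot under the knob resting on the cabinet's top (underside of the bar 6 above the top, so the peg stands through a hole by 6 above the bar); grows as the knob end is raised, up to 1.2. The bar falls by its own weight (about 0.16 kg).
- stay_pivot (a point): Where the stay's two axes meet: on the door, 200 from the door's hinge axis, 8.5 above the cabinet's top, which is mid-thickness of the bar.
- middle_hole (a point): Centre of the middle hole, at the bar's underside. The bar is 22 wide and 5 thick; its five 11 mm holes lie on its centre line 65, 93, 121, 149 and 177 from the pivot (middle: 121). With the middle hole on the peg the door stands at about 0.38 rad (0.33 to 0.43, by the peg's setting); on the holes beside it, 0.14 rad less or more.
- knob (a point): Centre of the black ball knob, 22 across, on an upright neck at the bar's end: 210 from the pivot along the bar and 25.5 above the bar's mid-thickness (34 above the cabinet's top when the bar is down). Free all round to grip from above or to push; fingers that close across the bar let it tilt between them, while along the bar the tilting neck can pry the ball out.
- ink_bottle: Leave alone: squat green glazed ink bottle, 75 across x 70 high, standing on the rear of the cabinet's top, towards the door's free side; origin at the centre of its underside.
- loupe: Leave alone: folded black hand lens, 32 x 50 x 16, lying on the rear of the cabinet's top, towards the hinge side; origin at the centre of its underside.
- camera: Leave alone: black compact camera, 59 x 98 x 27, lying on the table left of the cabinet's front; origin at the centre of its underside.
- brush: Leave alone: wooden dusting brush, 175 long, 25 thick, lying on the table right of the cabinet; origin at its middle, underneath.

How it is judged:
By the outcome, as a careful person would: the job done as asked, in the order asked, and still so for the second after the job is handed in, with the robot touching nothing.
It also fails if it takes over 58 s, if anything falls off the work surface, if the arm or the gripper's body presses on something with over 40 N, if the wrist force passes 120 N, or if a joint passes its speed limit or range.

## Working session

There is one attempt and no reset: what is moved stays moved. The work goes in short steps, each a Python script; the robot and the scene stay as the last script left them, time stands still between calls to the robot, and variables do not carry over. Pictures are saved under pics/ and viewed, at most 10 in all, crops included, and the job is handed in when it is done.

```bash
mkdir -p pics; ls
python3 - <<'E'
from bench import *
import cv2
for n in("scene","top"):
    cv2.imwrite(f"pics/{n}0.png",get_image(n)); print(n,camera_model(n))
    for q in("slot_middle","stay_pivot","middle_hole","knob","cabinet","ink_bottle","loupe","camera","brush"):
        print(q,[(round(d["p"],2),[round(d["at"][1]*640,1),round(d["at"][0]*480,1)]) for d in pinpoint(n,q)[:2]])
s=get_state();print(s)
E
```

```text
bench.py
pics
scene {'vertical_fov': 55.63442893010452, 'cx': 323.1740891965345, 'cy': 238.96896998511053, 'origin': array([-0.01889998,  0.79729629,  0.79419848]), 'attitude': array([-0.14892846,  0.46457414,  0.83848184, -0.24277434])}
slot_middle [(0.75, [349.1, 227.5])]
stay_pivot [(0.87, [356.8, 231.0])]
middle_hole [(0.92, [313.6, 236.7])]
knob [(0.97, [278.3, 230.2])]
cabinet []
ink_bottle [(0.85, [304.6, 203.2])]
loupe [(0.72, [244.2, 233.2])]
camera [(0.79, [311.3, 377.7]), (0.62, [277.3, 228.2])]
brush []
top {'vertical_fov': 48.42930084968306, 'cx': 319.17833229511234, 'cy': 236.75068068667795, 'origin': array([ 0.38571261, -0.09095043,  1.38494547]), 'attitude': array([-0.04744435,  0.05047346,  0.71076624, -0.70000916])}
slot_middle [(0.62, [337.6, 245.9])]
stay_pivot [(0.81, [332.0, 264.3])]
middle_hole [(0.73, [293.8, 225.6])]
knob [(0.88, [269.7, 195.6])]
cabinet []
ink_bottle [(0.66, [358.6, 170.0])]
loupe [(0.84, [259.4, 158.5])]
camera [(0.75, [192.6, 307.0]), (0.51, [295.7, 226.2])]
brush [(0.76, [427.9, 217.1])]
{'t': 1.0, 'joint_pos': array([-1.35592598e+00,  2.63892090e-01,  1.60399178e+00, -2.97382838e-05,
        1.27371812e+00, -3.68909287e-02]), 'qd': array([ 0.00146963, -0.00053814,  0.00156893, -0.0005045 ,  0.00118719,
        0.00119303]), 'joint_efforts': array([-2.94688753e-04, -5.02072585e+01, -3.57274747e+01,  7.27805262e-02,
        1.83082069e-02,  3.42379543e-06]), 'tcp_pos': array([ 0.16814251, -0.65371488,  0.2387155 ]), 'orientation': array([ 9.92086942e-01,  1.25552772e-01, -1.45764095e-05, -3.38620111e-06]), 'force': array([-0.265961  ,  0.05365065, -1.38155164]), 'moment': array([0.01797171, 0.02498827, 0.01979349]), 'grip_force': 0.0, 'gripper_width': 0.0882518797878797}
```

View pics/scene0.png

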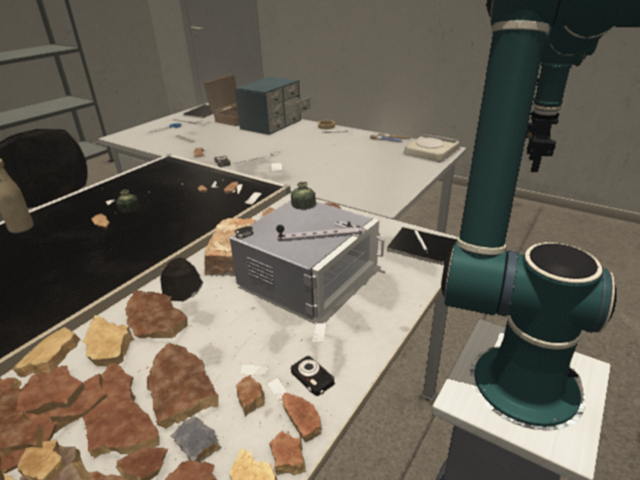

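View pics/top0.png

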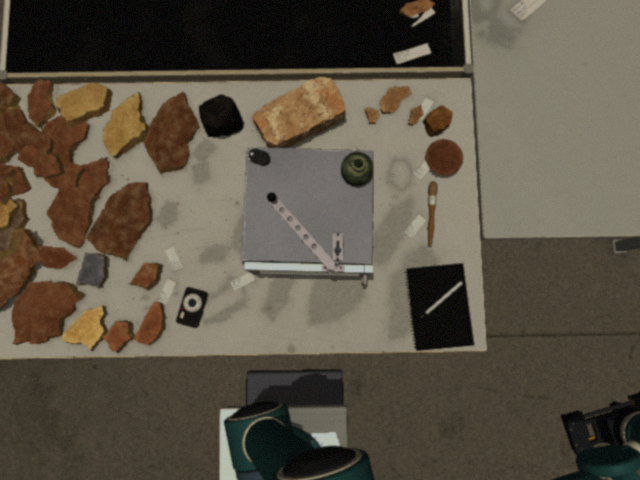

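Run:
```python
import cv2
a=cv2.imread("pics/top0.png")[150:300,230:430]; cv2.imwrite("pics/topc.png",cv2.resize(a,None,fx=4,fy=4,interpolation=cv2.INTER_CUBIC))
```

```text
(no output)
```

View pics/topc.png

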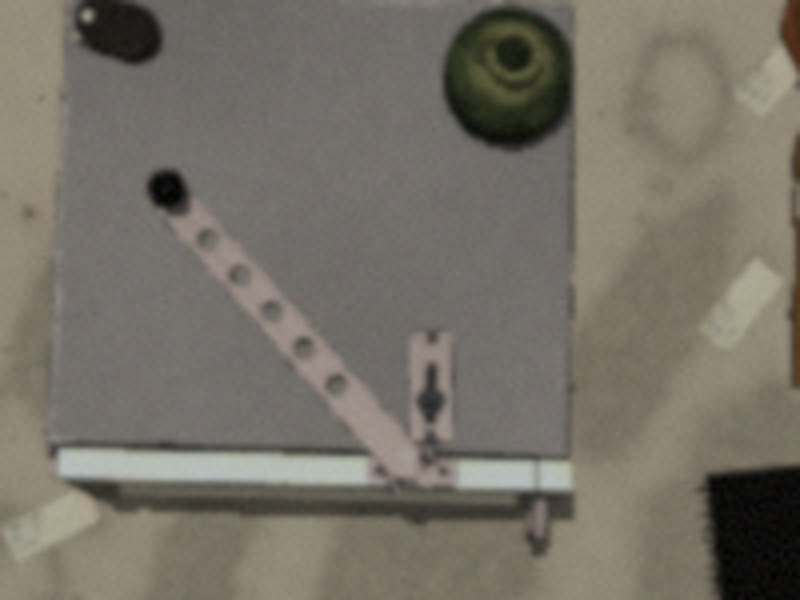

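The door is shut and the bar is swung about 45° towards the hinge. In the top image the knob is at about (272,197), the slot plate is centred near (338,247) and the peg is at about (338,250). The bottle stands at (357,168). Next I'll fit the cabinet pose.

```bash
cat > util.py <<'E'
import numpy as np, json
from scipy.spatial.transform import Rotation as R
from scipy.optimize import least_squares
def K(c): return 240/np.tan(np.radians(c["vertical_fov"])/2)
def proj(c,P):
    q=R.from_quat(c["attitude"]).inv().apply(np.atleast_2d(P)-c["origin"])
    return np.c_[c["cx"]+K(c)*q[:,0]/-q[:,2], c["cy"]-K(c)*q[:,1]/-q[:,2]]
def ray(c,uv,z):
    d=R.from_quat(c["attitude"]).apply([(uv[0]-c["cx"])/K(c),-(uv[1]-c["cy"])/K(c),-1])
    return c["origin"]+d*(z-c["origin"][2])/d[2]
def knob_c(d,h,l):
    """knob in cabinet frame, h=bar heading"""
    r=.210*np.cos(l)-.0255*np.sin(l); z=.210*np.sin(l)+.0255*np.cos(l)
    return np.array([-.146-.2*np.sin(d)+r*np.cos(h), .14-.2*np.cos(d)+r*np.sin(h), .1785+z])
def w(cab,p):
    x,y,a=cab; p=np.atleast_2d(p)
    return np.c_[x+p[:,0]*np.cos(a)-p[:,1]*np.sin(a), y+p[:,0]*np.sin(a)+p[:,1]*np.cos(a), p[:,2]]
E
python3 - <<'E'
from bench import *
from util import *
import cv2
T,S=camera_model("top"),camera_model("scene")
crop=lambda u,v:(230+(u+.5)/4-.5,150+(v+.5)/4-.5)
hole=[crop(336,384),crop(304,347),crop(272,310),crop(240,274),crop(208,238)]
obs=[(T,(337.6,245.9),"slot",.7),(T,crop(431,388),"slot",1.5),(T,(332,264.3),"piv",.7),(T,(269.7,195.6),"knob",.5),(T,crop(167,188),"knob",1),
 (T,crop(571,455),"cfr",.5),(T,crop(53,442),"cfl",.5),(T,(245.5,149),"crl",.6),(T,(373,150),"crr",.6),
 (S,(349.1,227.5),"slot",.7),(S,(356.8,231),"piv",.7),(S,(278.3,230.2),"knob",.7)]
obs+=[(T,hole[i],i,1) for i in range(5)]
L=[.065,.093,.121,.149,.177]
def pts(p,n):
    h=p[3]
    c={"slot":[-.101,-.07,.173],"piv":[-.146,-.06,.181],"knob":knob_c(0,h,0),"cfr":[-.135,-.15,.17],"cfl":[-.135,.15,.17],"crl":[.135,.15,.17],"crr":[.135,-.15,.17]}
    q=c[n] if isinstance(n,str) else [-.146+L[n]*np.cos(h),-.06+L[n]*np.sin(h),.181]
    return w(p[:3],q)
def f(p): return np.concatenate([(proj(c,pts(p,n))[0]-uv)*k for c,uv,n,k in obs])
r=least_squares(f,[.6,0,0,.75],loss="soft_l1")
print(r.x)
for (c,uv,n,k) in obs: print("T" if c is T else "S",n,np.round(proj(c,pts(r.x,n))[0]-uv,1))
cab=r.x[:3]
for s in (-8,0,8): 
  P=[w(cab,[-.101+s/1000,-.07,z]) for z in(.173,.187)]
  print(s,[proj(c,p).round(1).tolist() for c in(T,S) for p in P])
json.dump(list(r.x),open("cab.json","w"))
print("bottle",ray(T,(358.6,170),.17),"loupe",ray(T,(259.4,158.5),.17))
a=cv2.imread("pics/top0.png")[225:275,310:360]; b=cv2.imread("pics/scene0.png")[205:255,325:375]
cv2.imwrite("pics/peg.png",np.hstack([cv2.resize(i,(400,400),interpolation=cv2.INTER_CUBIC) for i in(a,b)]))
E
```

```text
[ 0.63331268 -0.07233329 -0.03368732  0.74821751]
T slot [-0.1  1.3]
T slot [0.1 0.6]
T piv [0.9 2.1]
T knob [1.2 0.8]
T knob [-0.5 -0.2]
T cfr [-0.1 -0.6]
T cfl [-2.   0.2]
T crl [-0.2 -3. ]
T crr [-0.3 -1.6]
S slot [-1.9 -3.2]
S piv [ 2.6 -3.3]
S knob [ 1.8 -2.9]
T 0 [ 0.1 -0.5]
T 1 [-0.1 -0.3]
T 2 [-0.2 -0.1]
T 3 [-0.3 -0.1]
T 4 [-0.4 -0.1]
-8 [[[337.4, 250.7]], [[337.6, 250.0]], [[349.6, 225.0]], [[349.7, 220.6]]]
0 [[[337.5, 247.2]], [[337.7, 246.4]], [[347.2, 224.3]], [[347.2, 219.8]]]
8 [[[337.5, 243.7]], [[337.7, 242.9]], [[344.7, 223.5]], [[344.7, 219.0]]]
bottle [ 0.71144214 -0.19216536  0.17      ] loupe [0.74255634 0.03986199 0.17      ]
```

View pics/peg.png

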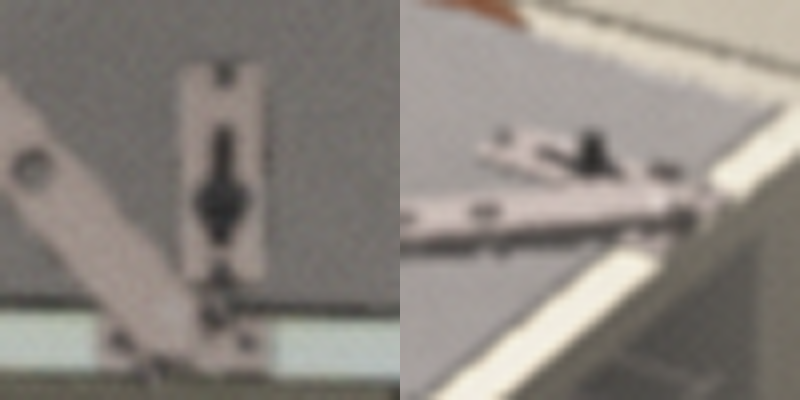

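Peg in the top view is at about (337.5,249.6), which puts it some 6–8 mm in front of the slot's middle. Next I'll grip the knob across the bar.

```bash
cat >> util.py <<'E'
cab=json.load(open("cab.json")); H0=cab[3]; cab=cab[:3]
GO=.017   # TCP below ball centre
def quat(yaw):
    c,s=np.cos(yaw),np.sin(yaw)
    return R.from_matrix(np.array([[c,s,0],[s,-c,0],[0,0,-1]]).T).as_quat()
def tcp(d,h,l): return w(cab,knob_c(d,h,l))[0]-[0,0,GO]
def st(s,tag=""): print(tag,"t%.1f"%s["t"],"tcp",s["tcp_pos"].round(4),"F",s["force"].round(1),"w",round(s["gripper_width"],4),"g",round(float(s["grip_force"]),1),flush=True)
E
python3 - <<'E'
from bench import *
from util import *
p=tcp(0,H0,0); print("target",p, "hyp",np.hypot(*p[:2]))
for k in(0,np.pi,-np.pi):
    print(k,inverse_kinematics(p+[0,0,.08],quat(H0+cab[2]+k)), inverse_kinematics(p+[-.1,0,.05],quat(-.25+cab[2]+k)))
yaw=H0+cab[2]
q=inverse_kinematics(p+[0,0,.08],quat(yaw))
assert q is not None and abs(q[5])<2.3
set_gripper(.055,25)
movep(p+[0,0,.08],quat(yaw)); st(get_state(),"hover")
move_linear(p,speed=.08); st(get_state(),"down")
set_gripper(.0,25); st(get_state(),"grip")
E
```

```text
target [0.64400891 0.01022331 0.187     ] hyp 0.6440900467128435
0 [-2.27956702e-02  1.90397840e-01  1.64106003e+00 -4.44089210e-16
  1.31013479e+00  8.33470471e-01] [-2.69888827e-02  1.74076233e-02  1.88647484e+00 -4.44089210e-16
  1.23771019e+00  1.82749477e+00]
3.141592653589793 [-2.27956702e-02  1.90397840e-01  1.64106003e+00 -4.44089210e-16
  1.31013479e+00 -2.30812218e+00] [-2.69888827e-02  1.74076233e-02  1.88647484e+00 -4.44089210e-16
  1.23771019e+00 -1.31409789e+00]
-3.141592653589793 [-2.27956702e-02  1.90397840e-01  1.64106003e+00 -4.44089210e-16
  1.31013479e+00 -2.30812218e+00] [-2.69888827e-02  1.74076233e-02  1.88647484e+00 -4.44089210e-16
  1.23771019e+00 -1.31409789e+00]
hover t4.5 tcp [0.644  0.0093 0.267 ] F [0.8 0.2 0.7] w 0.0552 g 0.0
down t5.7 tcp [0.6446 0.0102 0.1878] F [0.8 0.4 0.3] w 0.0554 g 0.0
grip t6.3 tcp [0.644  0.0102 0.187 ] F [ 0.3 -0.1  1. ] w 0.0203 g 25.0
```

```bash
cat >> util.py <<'E'
def solve(s,L=.121,y=-.07):
    """door, heading for hole L on peg at x=-.101+s"""
    f=lambda p:[-.146-.2*np.sin(p[0])+L*np.cos(p[1])+.101-s, .14-.2*np.cos(p[0])+L*np.sin(p[1])-y]
    return least_squares(f,[.38,-.2]).x
E
python3 - <<'E'
from bench import *
from util import *
import cv2
D,h=solve(-.007); print("door,head",D,h)
key=[(0,H0,0),(0,H0,.12),(0,H0,.25),(D/2,.6,.25),(D,.45,.25),(D,.1,.25),(D,h,.25),(D,h,.15)]
b=np.array([.711,-.192])
print("clear",[round(np.linalg.norm(tcp(*k)[:2]-b),3) for k in key])
for k in key[1:]:
    move_linear(tcp(*k),quat(k[1]+cab[2]),speed=.08); st(get_state(),k)
hold(.3); st(get_state())
for n in("top","scene"):
    im=get_image(n); cv2.imwrite(f"pics/{n}1.png",im)
    for q in("stay_pivot","middle_hole"): print(n,q,[(round(d["p"],2),round(d["at"][1]*640,1),round(d["at"][0]*480,1)) for d in pinpoint(n,q)[:1]])
a=cv2.imread("pics/top1.png")[210:310,280:380]; b=cv2.imread("pics/scene1.png")[190:260,310:380]
cv2.imwrite("pics/near.png",np.hstack([cv2.resize(i,(400,400),interpolation=cv2.INTER_CUBIC) for i in(a,b)]))
E
```

```text
door,head 0.41160690559435126 -0.22252760977808175
clear [np.float64(0.213), np.float64(0.211), np.float64(0.208), np.float64(0.202), np.float64(0.206), np.float64(0.145), np.float64(0.119), np.float64(0.113)]
(0, 0.7482175094115511, 0.12) t6.8 tcp [0.6408 0.0071 0.2128] F [ 1.5  0.7 -2. ] w 0.0198 g 25.0
(0, 0.7482175094115511, 0.25) t7.3 tcp [0.6345 0.0016 0.2388] F [ 1.7  0.7 -0.4] w 0.0201 g 25.0
(np.float64(0.20580345279717563), 0.6, 0.25) t7.8 tcp [ 0.6117 -0.0157  0.2384] F [4.3 1.2 0.1] w 0.0205 g 25.0
(np.float64(0.41160690559435126), 0.45, 0.25) t8.3 tcp [ 0.5875 -0.0279  0.2387] F [5.8 2.5 0.6] w 0.0201 g 25.0
(np.float64(0.41160690559435126), 0.1, 0.25) t9.3 tcp [ 0.6029 -0.0947  0.2381] F [ 4.7  0.9 -0.6] w 0.0202 g 25.0
(np.float64(0.41160690559435126), np.float64(-0.22252760977808175), 0.25) t10.2 tcp [ 0.5966 -0.1576  0.2381] F [ 4.1 -0.9 -0.6] w 0.0204 g 25.0
(np.float64(0.41160690559435126), np.float64(-0.22252760977808175), 0.15) t10.6 tcp [ 0.6026 -0.1592  0.2163] F [ 3.7 -0.7  0.4] w 0.0202 g 25.0
 t10.9 tcp [ 0.6034 -0.1597  0.2184] F [ 4.2 -0.4  0. ] w 0.0204 g 25.0
top stay_pivot []
top middle_hole [(0.74, 336.8, 245.8)]
scene stay_pivot [(0.93, 381.9, 241.8)]
scene middle_hole [(0.57, 349.6, 221.0)]
```

View pics/near.png

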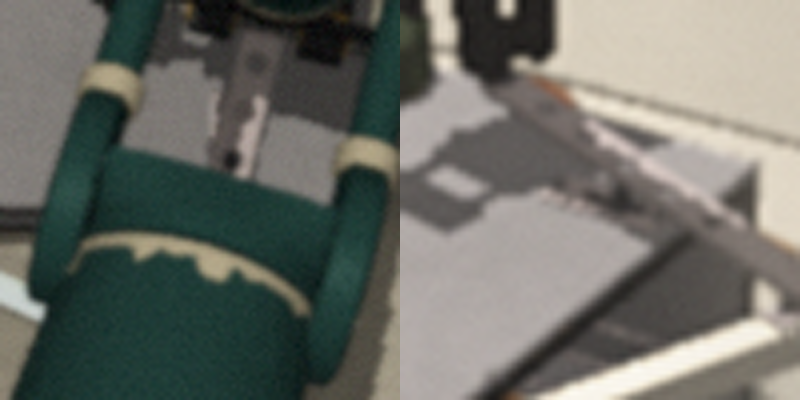

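The right hole (top image, about (338,249.5)) lies over the peg to within a millimetre or two. Now I'll lower it, watching the force.

Run:
```python
from bench import *
from util import *
D,h=solve(-.007)
def go(d,h,l,sp=.05):
    move_linear(tcp(d,h,l),quat(h+cab[2]),speed=sp); hold(.1)
    f=np.mean([get_state()["force"][2]]); return f
f0=go(D,h,.11)
for l in np.arange(.10,-.001,-.01):
    f=go(D,h,l)-f0; st(get_state(),f"l{l:.2f} dF{f:.1f}")
    if f>5: break
```

```text
l0.10 dF0.7 t12.0 tcp [ 0.6056 -0.1603  0.2079] F [ 4.1 -0.5 -0.4] w 0.0199 g 25.0
l0.09 dF0.8 t12.3 tcp [ 0.6062 -0.1604  0.2058] F [ 3.9 -1.  -0.3] w 0.02 g 25.0
l0.08 dF1.2 t12.7 tcp [ 0.6066 -0.1605  0.2036] F [ 5.4 -1.4  0.2] w 0.0203 g 25.0
l0.07 dF1.1 t13.1 tcp [ 0.607  -0.1606  0.2014] F [ 4.5 -1.1  0. ] w 0.0205 g 25.0
l0.06 dF0.2 t13.4 tcp [ 0.6073 -0.1607  0.1992] F [ 3.9 -1.2 -0.9] w 0.0201 g 25.0
l0.05 dF-0.3 t13.8 tcp [ 0.6076 -0.1608  0.197 ] F [ 5.6 -0.5 -1.4] w 0.02 g 25.0
l0.04 dF0.9 t14.1 tcp [ 0.6079 -0.1609  0.1949] F [ 6.2 -1.4 -0.2] w 0.02 g 25.0
l0.03 dF1.2 t14.4 tcp [ 0.6081 -0.161   0.1929] F [ 5.  -1.2  0.2] w 0.0207 g 25.0
l0.02 dF1.2 t14.8 tcp [ 0.6084 -0.1611  0.191 ] F [ 5.  -1.   0.1] w 0.0201 g 25.0
l0.01 dF1.3 t15.2 tcp [ 0.6088 -0.1612  0.1891] F [ 4.1 -0.2  0.2] w 0.0202 g 25.0
l0.00 dF2.1 t15.5 tcp [ 0.6092 -0.1613  0.1872] F [ 4.2 -0.5  1. ] w 0.0199 g 25.0
```

Run:
```python
from bench import *
from util import *
D,h=solve(-.007); p=tcp(D,h,0); q=quat(h+cab[2])
u=np.array([np.cos(h+cab[2]),np.sin(h+cab[2]),0]); v=np.array([-u[1],u[0],0])
for n,d in (("u",u),("-u",-u),("v",v),("-v",-v)):
    for e in (.001,.002,.003):
        move_linear(p+d*e,speed=.02); hold(.15); s=get_state(); F=s["force"]
        print(n,e,"Fu %.1f Fv %.1f Fz %.1f"%(F@u,F@v,F[2]),"t%.1f"%s["t"],flush=True)
        if abs(F@d+(-4 if n in("u","-u") and n=="u" else 0))>9: break
    move_linear(p,speed=.03)
```

```text
u 0.001 Fu 4.2 Fv 0.4 Fz 0.8 t15.9
u 0.002 Fu 1.5 Fv 0.9 Fz 1.8 t16.3
u 0.003 Fu -3.9 Fv 2.0 Fz 2.1 t16.7
-u 0.001 Fu 5.2 Fv -0.1 Fz 1.2 t17.4
-u 0.002 Fu 7.4 Fv 0.2 Fz 0.9 t17.8
-u 0.003 Fu 9.2 Fv -0.2 Fz -0.8 t18.1
v 0.001 Fu 3.5 Fv 0.0 Fz 1.0 t18.8
v 0.002 Fu 4.1 Fv -1.2 Fz 1.0 t19.2
v 0.003 Fu 3.5 Fv -1.0 Fz 0.1 t19.6
-v 0.001 Fu 3.6 Fv 1.7 Fz 0.7 t20.2
-v 0.002 Fu 4.0 Fv 5.3 Fz 1.0 t20.6
-v 0.003 Fu 3.3 Fv 7.4 Fz 1.2 t21.1
```

The forces show the peg is captive in the hole on both sides. I'll ease the load onto it, release, retreat and look.

Run:
```python
from bench import *
from util import *
import cv2
D,h=solve(-.007); q=quat(h+cab[2])
u=np.array([np.cos(h+cab[2]),np.sin(h+cab[2]),0]); p=tcp(D,h,0)+u*.0022
move_linear(p,speed=.02); hold(.1); st(get_state())
set_gripper(.045); st(get_state())
move_linear(p+[0,0,.1],speed=.08); 
movep([.45,-.35,.35],q); hold(.5); st(get_state())
for n in("top","scene"):
    cv2.imwrite(f"pics/{n}2.png",get_image(n))
    print([(k,[(round(d["p"],2),round(d["at"][1]*640,1),round(d["at"][0]*480,1)) for d in pinpoint(n,k)[:1]]) for k in("stay_pivot","middle_hole","knob")])
    print(proj(camera_model(n),w(cab,[[-.146-.2*np.sin(D),.14-.2*np.cos(D),.181],[-.108,-.07,.181],knob_c(D,h,0)])).round(1).tolist())
a=cv2.imread("pics/top2.png")[170:310,240:380]; b=cv2.imread("pics/scene2.png")[180:270,310:400]
cv2.imwrite("pics/fin.png",np.hstack([cv2.resize(i,(400,400),interpolation=cv2.INTER_CUBIC) for i in(a,b)]))
```

```text
t21.7 tcp [ 0.6106 -0.1617  0.1867] F [1.  1.3 1.8] w 0.02 g 25.0
 t22.2 tcp [ 0.6111 -0.1618  0.1869] F [-1.1 -0.6  0.5] w 0.0448 g 0.0
 t25.1 tcp [ 0.4503 -0.3497  0.3499] F [0.2 0.5 0.8] w 0.0449 g 0.0
[('stay_pivot', [(0.87, 322.7, 299.1)]), ('middle_hole', [(0.59, 336.8, 248.3)]), ('knob', [(0.61, 344.5, 207.6)])]
[[324.9, 302.0], [337.5, 249.8], [347.2, 210.5]]
[('stay_pivot', [(0.71, 383.1, 240.0)]), ('middle_hole', [(0.69, 348.7, 227.8)]), ('knob', [(0.69, 326.0, 205.1)])]
[[382.9, 239.0], [349.4, 222.4], [327.1, 204.3]]
```

View pics/fin.png

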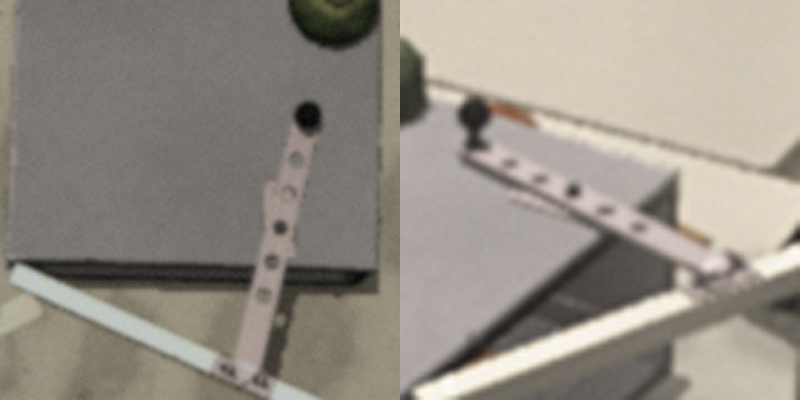

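The peg stands in the third of five holes, at (280,228) in the top crop and (572,190) in the scene crop, and the door is held open. I'll confirm the bar is fully down with a light tap on the knob.

Run:
```python
from bench import *
from util import *
D,h=solve(-.007); q=quat(h+cab[2])
u=np.array([np.cos(h+cab[2]),np.sin(h+cab[2]),0]); p=tcp(D,h,0)+u*.002
set_gripper(0.0,10); p[2]=.26
movep(p,q); hold(.2); f0=get_state()["force"][2]
move_linear([*p[:2],.224],speed=.06)
for z in np.arange(.222,.2125,-.001):
    move_linear([*p[:2],z],speed=.03); hold(.08); s=get_state(); f=s["force"][2]-f0
    print("%.4f %.1f"%(s["tcp_pos"][2],f),flush=True)
    if f>5: break
move_linear([*p[:2],.28],speed=.1); movep([.45,-.35,.35],q); hold(.4); st(get_state())
get_image("top"); print([(k,[(round(d["p"],2),round(d["at"][1]*640,1),round(d["at"][0]*480,1)) for d in pinpoint("top",k)[:1]]) for k in("stay_pivot","middle_hole","knob","ink_bottle","loupe")])
```

```text
0.2223 -0.8
0.2210 0.6
0.2199 -0.6
0.2190 -0.7
0.2179 -0.6
0.2170 0.3
0.2159 -0.9
0.2150 -0.8
0.2140 -0.5
0.2130 0.2
 t33.8 tcp [ 0.4505 -0.3495  0.3497] F [-0.7 -0.7  0.1] w 0.0008 g 0.0
[('stay_pivot', [(0.81, 322.3, 300.0)]), ('middle_hole', [(0.56, 337.2, 248.8)]), ('knob', [(0.77, 344.8, 207.1)]), ('ink_bottle', [(0.66, 359.7, 168.4)]), ('loupe', [(0.81, 258.3, 159.2)])]
```

```bash
python3 -c "
from bench import *
print(hand_in())"
```

```text
the job is handed in; nothing more can be done
None
```

The job is handed in: the stay's middle hole is over the peg, the bar is fully down, and the stay alone holds the door open at about 0.41 rad with the arm clear; the ink bottle and loupe read unmoved, and I did not re-check the camera or brush.

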